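# Roll the cleaning baskets up the draining gutter

### The arm

A 6-joint arm with a two-finger parallel gripper is mounted at the origin on the work surface. World frame = base frame: x ahead of the robot, y to its left, z up, the work surface at z = 0. Lengths are in m, angles in rad, forces in N, time in s.
With the tool pointing down it reaches from about 0.375 to 0.925 m from the base axis. Payload 5.7 kg.
Tool frame: the origin (TCP) lies where the fingers leave the gripper's body, on its centre line; the fingertips stand 80 mm ahead of it and the grasp point (between the pads) lies r.hold_point_z ahead of it (r.hold_point_z is the distance from the TCP to the grasp point, in m); z points along the fingers, y is the line along which they close (so a half turn about z gives the same grasp; the last joint's range is limited). The gripper opens to 88 mm and grips with 3 to 60 N. Pads are 20 mm wide; open, the fingers measure 115 mm over their backs; the gripper's body (75 mm by 178 mm) begins 61 mm behind the grasp point.
Start: joints at [-1.315, 0.359, 1.51, -0, 1.272, -0.115], TCP at [0.217, -0.559, 0.303] pointing down, gripper open.
Joint ranges: [-2.97, 2.97], [-1.01, 2.36], [0.21, 2.38], [-0.96, 4.11], [0.2, 2.71], [-2.98, 2.98]. Speed limits (rad/s): [2.39, 2.39, 3.14, 3.14, 3.14, 3.14].

### API

Orientations are given as a unit quaternion [w, x, y, z].
In Python, from station import r gives the robot as it stands. The module is installed in compiled form; this text tells all that it offers. Calls block until the motion is done:
- r.movep(position, orientation): joint-space move of the TCP to a pose.
- r.move_straight(position, frame=None, max_speed=0.15, contact_N=None): straight line of the TCP; frame=None keeps the orientation; max_speed is the mean speed in m/s. With contact_N (N) it stops when the force on the tool has changed by that much, and returns True; else False.
- r.movej(angles): joint-space move.
- r.open_gripper() and r.close(force=None): open the fingers fully, or close them until they stop; force is the grip in N (None keeps the last).
- r.sleep(seconds).
- r.solve_ik(position, orientation): joint angles nearest the present ones, or None.
- r.observe(): the state.
- r.read_camera(name): name is "side" or "top"; returns (picture, depth): 480x640x3 uint8, red, green, blue; 480x640 float32, m along the optical axis (not along the pixel's ray), 0 where there is no reading.
- r.camera_info(name): a dict with "camera_matrix" (3x3 intrinsics, pixels), "R" (3x3) and "t" (3): a world point X has camera coordinates R X + t. Camera axes: x right, y down, z forward; pixel columns grow to the right and rows downward; lengths in m; the calibration is good to about 2 mm. A picture is of the moment at which its call begins. camera_info takes no time and is no camera call.
A pose or a line that the arm cannot do raises r.MotionError and nothing moves.
- r.sign_off(): hands the job in; it is judged then, once.
The state is a dict: "time_s": time; "joints": joint angles; "joint_velocities": joint speeds; "tau": joint torques, N m; "ee_pos": TCP position; "orientation": TCP orientation; "contact_force": force on the tool from outside, world axes, zero at the start; "ft_torque": the same for the moment, N m; "opening": opening from 0.0 (shut) to 1.0 (fully open); "finger_force": force on a finger pad.
Only numpy, scipy, OpenCV 4.12 (cv2) and the standard library are available. Lean on these libraries where they do the work, as an engineer would, in place of code of your own. Each camera call takes 0.05 s, during which the arm holds its last target. There are 200 camera calls.

### The job

Two round cleaning baskets full of watch parts stand on edge in the sloped draining gutter, one at its low end and one halfway, resting on the middle rib. With the fingertips gently push each one uphill by one place, so that the halfway basket lies between the top rib and the end stop and the basket from the low end lies just uphill of the middle rib, both staying there without rolling back when let go. Do not grip or lift the baskets, and leave the other things on the bench where they are.

Things in the scene. Friction and masses are not known exactly. Their poses are not given: they have to be found in the camera images.
- gutter: Sloped gutter of folded bare sheet steel on legs in a white drip tray (360 x 100, 14 mm high), fixed. Floor 279 mm long, 42 wide inside, climbing at 0.105 rad. Origin: on the floor's upper surface, midline, at the inner face of the low end's lip, 40 mm above the bench. x uphill along the floor, y across, z square to the floor. Side walls and low lip: 2 mm thick, 16 mm above the floor.
- rib_mid (a point): Middle rib of the gutter: half-round rib across the floor, 2 mm high, 9 mm wide, broken in the middle for draining. This point: on the floor's level, midline, at the rib's middle, 125 mm uphill of the gutter's origin; axes as the gutter's. A basket leaning on it from uphill has its centre 12 mm uphill of it. Let go farther uphill, a basket rolls back down to it, and from 50 mm or more may jump it.
- rib_top (a point): Top rib, the same, 236 mm uphill of the gutter's origin. A basket leaning on it from uphill has its centre 12 mm uphill of it and about 3 mm free to the end stop.
- end_stop (a point): End stop: upright plate, 46 mm wide, 30 mm high, closing the gutter's high end. This point: foot of its inner face, midline, 279 mm uphill of the gutter's origin; axes as the gutter's.
- basket_mid: Round closed cleaning basket of perforated stainless steel on its rim: drum of 56 mm diameter, 36 mm wide, about 0.16 kg, free to roll in the gutter. It starts leaning on the middle rib. Origin: the drum's centre, 28 mm off the gutter's floor; y is the drum's axle, across the gutter; x and z turn as it rolls. Wet and smooth: 2 to 6 N at or below axle height take it over a rib.
- basket_low: The same kind of basket, same size and origin; at the start it stands at the low end, leaning on the top edge of the lip (centre 25 mm uphill of the gutter's origin). 55 mm are free between the two baskets at the start.
- spare_basket: Bystander: the same kind of basket lying flat on the bench beside the gutter, 56 mm diameter, 38 mm high. Origin: centre of its underside.
- jar: Bystander: small glass jar with steel cap standing on the bench, 54 mm diameter, 70 mm high. Origin: centre of its underside.
- loupe: Bystander: black watchmaker's eyeglass standing on the bench, a cone of 38 mm diameter and 30 mm height. Origin: centre of its underside.
- brush: Bystander: small cleaning brush lying on the bench, 150 mm long, along its x axis. Origin: on its underside near the middle.
Mind the look-alikes: they are no part of the job. What is shaped like the basket_mid but turquoise is not meant. What is shaped like the basket_low but green is not meant.

How it is judged:
By the outcome, as a careful person would: the job done as asked, in the order asked, and still so for the second after the job is handed in, with the robot touching nothing.
It also fails if it takes over 53 s, if anything falls off the work surface, if the arm or the gripper's body presses on something with over 40 N, if the wrist force passes 120 N, or if a joint passes its speed limit or range.

## Working session

There is one attempt and no reset: what is moved stays moved. The work goes in short steps, each a Python script; the robot and the scene stay as the last script left them, time stands still between calls to the robot, and variables do not carry over. Pictures are saved under pics/ and viewed, at most 10 in all, crops included, and the job is handed in when it is done.

```bash
mkdir -p pics; python3 - <<'E'
from station import r
import cv2,numpy as np
for n in("side","top"):
    p,d=r.read_camera(n); cv2.imwrite(f"pics/{n}0.png",p[:,:,::-1]); np.savez(f"{n}0.npz",p=p,d=d)
    c=r.camera_info(n); print(n,c["camera_matrix"],c["R"],c["t"])
s=r.observe();print(s["time_s"],s["ee_pos"],s["orientation"],r.hold_point_z)
E
```

```text
side [[444.8460435    0.         319.13496757]
 [  0.         444.8460435  238.7548326 ]
 [  0.           0.           1.        ]] [[-0.94259006 -0.33370493  0.01284542]
 [-0.24180099  0.65545501 -0.71547956]
 [ 0.23033947 -0.67750996 -0.69851556]] [0.56625562 0.19663976 0.60454833]
top [[585.85735013   0.         321.00706393]
 [  0.         585.85735013 234.8022079 ]
 [  0.           0.           1.        ]] [[ 0.02186715 -0.99960152 -0.01785022]
 [-0.99497946 -0.02001499 -0.09805746]
 [ 0.09766111  0.01990484 -0.99502066]] [0.01748161 0.57110368 0.85182855]
0.1 [ 0.21729113 -0.55877026  0.30193851] [-7.79591987e-04  9.82861339e-01  1.84344722e-01 -6.40785928e-05] 0.0613
```

View pics/side0.png

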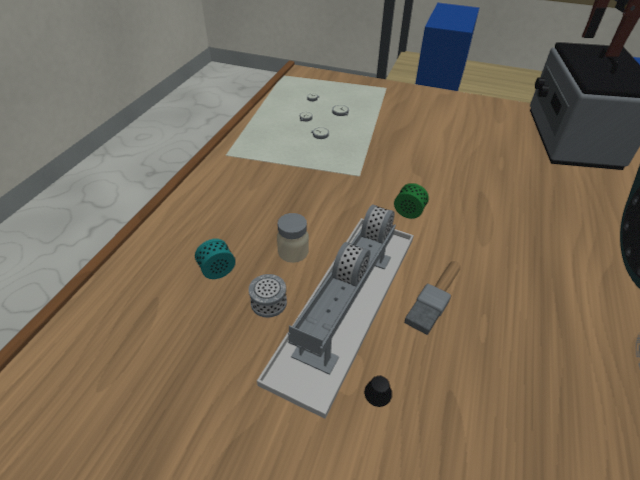

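View pics/top0.png

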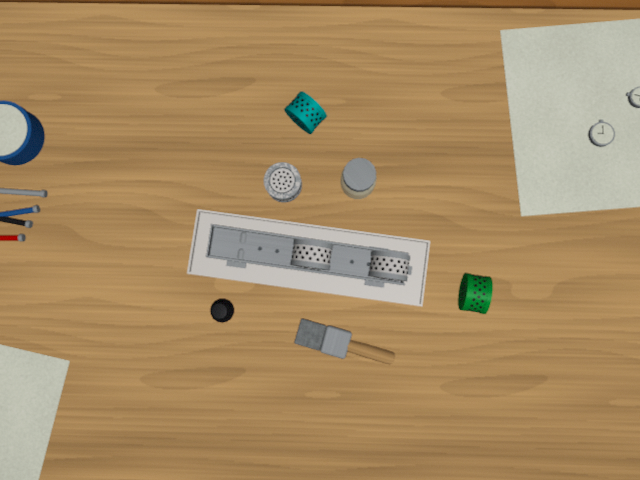

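The side view shows the gutter with the plated high end near the camera, at (312,325), and the low end far away, at (378,215). In the top view uphill is to the left. The steel basket at (312,254) is basket_mid and the one at (390,265) is basket_low. The steel basket lying flat at (283,182), the turquoise one at (306,112) and the green one at (476,293) don't match, since they aren't standing in the gutter.

```bash
cat > h.py <<'E'
import numpy as np,cv2
def pts(r,n,d):
    c=r.camera_info(n);K=c["camera_matrix"];v,u=np.mgrid[:480,:640]
    P=np.stack([(u-K[0,2])*d/K[0,0],(v-K[1,2])*d/K[1,1],d],-1)
    return (P-c["t"])@c["R"]
E
python3 - <<'E'
from station import r
from h import *
z=np.load("top0.npz");p,d=z["p"],z["d"];W=pts(r,"top",d)
box=np.zeros((480,640),bool);box[200:315,180:440]=1
# tray: bright grey, low
m=box&(p.min(2)>165)&(W[...,2]<.03)&(W[...,2]>.0)
m=m.astype(np.uint8);cs,_=cv2.findContours(m,cv2.RETR_EXTERNAL,2)
allp=np.vstack(cs)
m[:]=0;m=cv2.morphologyEx(cv2.drawContours(m,[cv2.convexHull(allp)],-1,1,-1),cv2.MORPH_OPEN,np.ones((5,5)))
h=W[m>0];R=cv2.minAreaRect((W[(m>0)&(W[...,2]<.02)][:,:2]*1000).astype(np.float32));print("tray",R)
# baskets: high points
b=(box&(W[...,2]>.083)).astype(np.uint8)
n,l,s,c=cv2.connectedComponentsWithStats(b)
for i in range(1,n):
    if s[i,4]>40:
        q=W[l==i];print(s[i],c[i].round(),q.mean(0).round(4),q.max(0).round(4),q.min(0).round(4))
crop=cv2.resize(p[195:320,180:440],None,fx=3,fy=3,interpolation=2);cv2.imwrite("pics/crop0.png",crop[:,:,::-1])
E
```

```text
tray ((538.5433959960938, 50.261322021484375), (364.884765625, 101.18944549560547), 83.30138397216797)
[206 224  39  37 219] [218. 241.] [0.5528 0.1712 0.0971] [0.5772 0.1893 0.9039] [0.4847 0.0119 0.0831]
[ 291  239   42   31 1068] [312. 254.] [0.5365 0.04   0.1087] [0.558  0.0693 0.9039] [0.4847 0.0119 0.0834]
[371 250  39  31 947] [390. 265.] [ 0.5245 -0.0679  0.0958] [0.5452 0.0119 0.9039] [ 0.4847 -0.0954  0.083 ]
```

View pics/crop0.png

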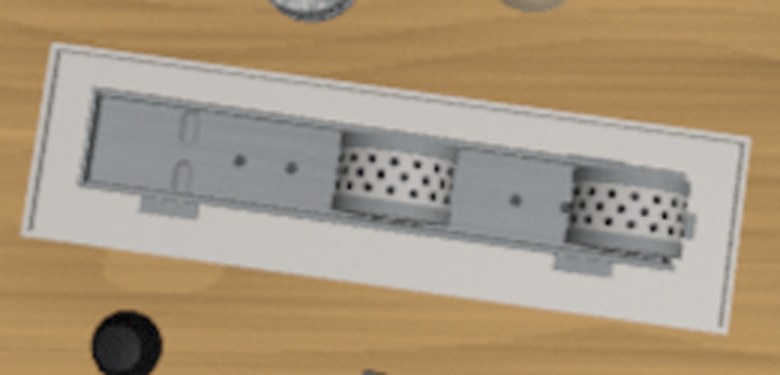

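The crop confirms it: two steel drums stand in the gutter, basket_mid at crop (395,178) and basket_low at (628,210). The rib is visible at crop (185,150) and the end stop at (90,140). Next I'll fit circles to the drums' depth points.

```bash
cat >> h.py <<'E'
from scipy.optimize import least_squares
a=np.radians(83.3);U=np.array([np.cos(a),np.sin(a)]);V=np.array([-U[1],U[0]])
def baskets(r,n,d,c0):
    W=pts(r,n,d);W=W[(d>0)];out=[]
    for c in c0:
        m=(np.hypot(*(W[:,:2]-c).T)<.04)&(W[:,2]>.075)&(W[:,2]<.15);q=W[m]
        s,l=q[:,:2]@U,q[:,:2]@V
        f=least_squares(lambda x:np.hypot(s-x[0],q[:,2]-x[1])-.028,[np.dot(c,U),.075],loss='soft_l1',f_scale=.001)
        out.append((f.x[0],f.x[1],(np.percentile(l,2)+np.percentile(l,98))/2,np.ptp(np.percentile(l,[2,98])),m.sum()))
    return np.array(out)
E
python3 - <<'E'
from station import r
from h import *
for n in("top","side"):
    print(n,baskets(r,n,np.load(n+"0.npz")["d"],[(.5365,.04),(.5245,-.068)]).round(4))
z=np.load("top0.npz");W=pts(r,"top",z["d"])
m=np.zeros((480,640),bool);m[220:290,200:300]=1
m&=(z["d"]>0)&(W[...,2]>.03)&(W[...,2]<.15);q=W[m]
print("upper part s", np.percentile(q[:,:2]@U,[1,99]), "lat",np.percentile(q[:,:2]@V,[1,50,99]))
hi=q[q[:,2]>.085];print("stop",(hi[:,:2]@U).mean(),(hi[:,:2]@V).mean(),hi[:,2].max())
print("tray",np.array([.5385,.0503])@U,np.array([.5385,.0503])@V)
E
```

```text
top [[ 1.034e-01  8.180e-02 -5.286e-01  3.630e-02  1.095e+03]
 [-7.400e-03  7.030e-02 -5.288e-01  3.580e-02  1.037e+03]]
side [[ 1.050e-01  8.140e-02 -5.279e-01  3.640e-02  1.098e+03]
 [-5.500e-03  6.980e-02 -5.279e-01  3.600e-02  6.760e+02]]
upper part s [0.12046091 0.24740677] lat [-0.55240052 -0.52946057 -0.50588239]
stop 0.1774850520528362 -0.5285711593030066 0.10883049167512783
tray 0.11278367559977681 -0.5289538567003782
```

```bash
cat >> h.py <<'E'
from scipy.spatial.transform import Rotation as Ro
C,S=np.cos(.105),np.sin(.105);S0=-.0288;L=-.5285
X=np.r_[U*C,S];Z=np.r_[-U*S,C];O=np.r_[U*S0+V*L,.040]
def tcp(x,tip): return O+X*x+Z*(tip+.080)      # x: finger middle, tip: height off floor
def quat(sg=1):
    x=sg*X;z=-Z;q=Ro.from_matrix(np.c_[x,np.cross(z,x),z]).as_quat();return q[[3,0,1,2]]
def gx(r): return float((r.observe()["ee_pos"]-O)@X)
E
python3 - <<'E'
from station import r
from h import *
js=[(s,r.solve_ik(tcp(.081,.1),quat(s))) for s in(1,-1)];print(js)
s=min((k for k in js if k[1] is not None),key=lambda k:abs(k[1][5]))[0];print(s)
r.close(10);r.movep(tcp(.081,.1),quat(s))
r.move_straight(tcp(.081,.021),max_speed=.1)
print(r.observe()["contact_force"],r.observe()["opening"])
f=r.move_straight(tcp(.110,.021),max_speed=.03,contact_N=1.2)
o=r.observe();print(f,gx(r),o["contact_force"],o["time_s"])
p,d=r.read_camera("side");cv2.imwrite("pics/s1.png",cv2.resize(p[170:410,230:450],None,fx=2.5,fy=2.5)[:,:,::-1])
E
```

```text
[(1, array([-0.2452074 ,  0.3428739 ,  1.75427644,  0.11937432,  1.0609705 ,
       -0.18744214])), (-1, array([-0.2452074 ,  0.3428739 ,  1.75427644,  0.11937432,  1.0609705 ,
        2.95415052]))]
1
[0.08523439 0.49096344 0.29645861] 5.412697899108246e-05
False 0.10992829614737759 [-0.10642925  0.14446547  0.80841107] 5.7333
```

View pics/s1.png

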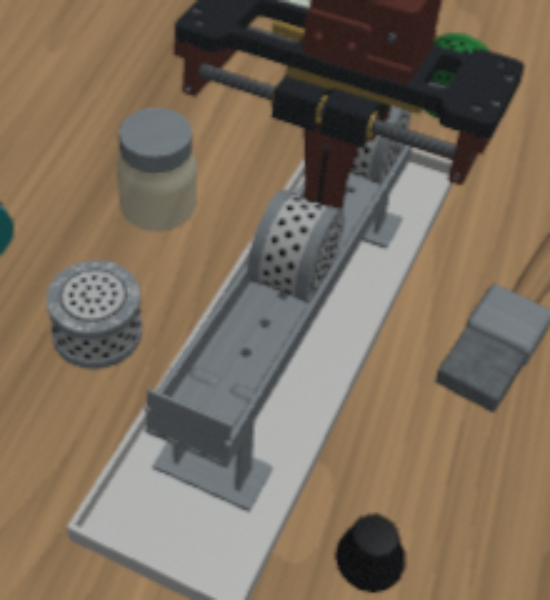

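The finger stands right behind basket_mid (about (325,190) in the crop). Basket_mid rolls freely uphill with almost no force, so I'll use the top rib as the contact reference.

```bash
python3 - <<'E'
from station import r
from h import *
f=r.move_straight(tcp(.180,.021),max_speed=.03);print(f,gx(r))
f=r.move_straight(tcp(.200,.021),max_speed=.015,contact_N=1.5)
o=r.observe();print(f,gx(r),o["contact_force"]@X,o["time_s"])
p,d=r.read_camera("side");print(baskets(r,"side",d,[(O+X*(gx(r)+.04))[:2]]))
print("centre x",(baskets(r,"side",d,[(O+X*(gx(r)+.04))[:2]])[0,0]-S0+.0029)/C)
E
```

```text
False 0.17992948552858404
True 0.18846709406138346 -0.078681123582715 8.975
[[ 1.91470194e-01  9.24946567e-02 -5.27357212e-01  4.32892643e-02
   2.09800000e+03]]
centre x 0.22440609626503266
```

```bash
python3 - <<'E'
from station import r
from h import *
f=r.move_straight(tcp(.212,.021),max_speed=.02,contact_N=9)
o=r.observe();print(f,gx(r),o["contact_force"]@X,o["time_s"])
r.move_straight(tcp(.195,.021),max_speed=.03)
p,d=r.read_camera("side");np.save("d2.npy",d);print(baskets(r,"side",d,[(O+X*.248)[:2]]))
cv2.imwrite("pics/s2.png",cv2.resize(p[170:410,230:450],None,fx=2.5,fy=2.5)[:,:,::-1])
E
```

```text
False 0.21192790039866155 0.2752663963188714 10.375
[[ 2.18205378e-01  9.23167180e-02 -5.26620387e-01  4.17618401e-02
   2.11900000e+03]]
```

View pics/s2.png

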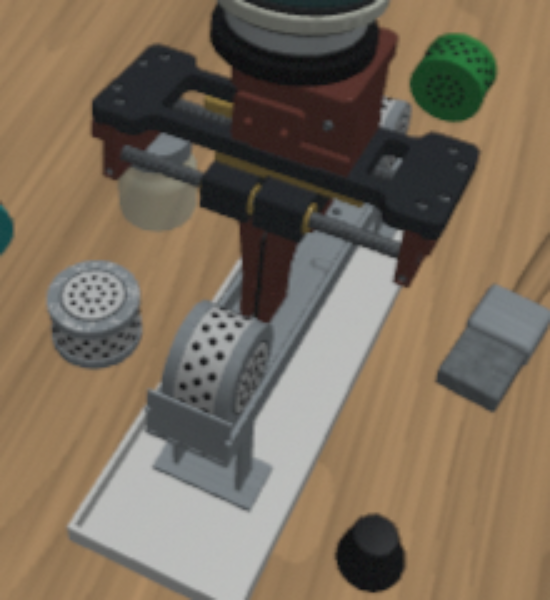

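basket_mid now sits past the top rib, beside the end stop (crop (215,360)). Next I'll raise the finger, go behind basket_low and push that one.

```bash
python3 - <<'E'
from station import r
from h import *
r.move_straight(tcp(.190,.1),max_speed=.12)
p,d=r.read_camera("top");b=baskets(r,"top",d,[(O+X*.248)[:2]]);print("mid x",(b[0,0]-S0+.0029)/C,b[0])
r.move_straight(tcp(-.024,.1),max_speed=.12)
r.move_straight(tcp(-.024,.022),max_speed=.08)
print(r.observe()["contact_force"])
r.move_straight(tcp(.070,.022),max_speed=.03)
f=r.move_straight(tcp(.090,.022),max_speed=.015,contact_N=1.5)
o=r.observe();print(f,gx(r),o["contact_force"]@X,o["time_s"])
f=r.move_straight(tcp(.103,.022),max_speed=.02,contact_N=9);print(f,gx(r))
r.move_straight(tcp(.075,.022),max_speed=.03)
r.move_straight(tcp(.060,.1),max_speed=.12)
r.move_straight(tcp(-.09,.2),max_speed=.15)
r.sleep(.5)
p,d=r.read_camera("top");b=baskets(r,"top",d,[(O+X*.248)[:2],(O+X*.137)[:2]]);print("x",(b[:,0]-S0+.0029)/C,b)
cv2.imwrite("pics/t3.png",p[:,:,::-1]);p,d=r.read_camera("side");cv2.imwrite("pics/s3.png",p[:,:,::-1]);print(r.observe()["time_s"])
E
```

```text
Traceback (most recent call last):
  File "h.py", line 14, in baskets
    out.append((f.x[0],f.x[1],(np.percentile(l,2)+np.percentile(l,98))/2,np.ptp(np.percentile(l,[2,98])),m.sum()))
                               ~~~~~~~~~~~~~^^^^^
IndexError: index -1 is out of bounds for axis 0 with size 0
```

The arm blocks the top view here. I'll move it downhill and check basket_mid with the side camera before going on.

```bash
python3 - <<'E'
from station import r
from h import *
r.move_straight(tcp(-.024,.1),max_speed=.12)
p,d=r.read_camera("side");b=baskets(r,"side",d,[(O+X*.248)[:2]]);x=(b[:,0]-S0+.0029)/C;print("mid x",x,b)
assert x[0]>.244
r.move_straight(tcp(-.024,.022),max_speed=.08)
print(r.observe()["contact_force"])
r.move_straight(tcp(.070,.022),max_speed=.03)
f=r.move_straight(tcp(.090,.022),max_speed=.015,contact_N=1.5)
o=r.observe();print(f,gx(r),o["contact_force"]@X,o["time_s"])
f=r.move_straight(tcp(.103,.022),max_speed=.02,contact_N=9);print(f,gx(r))
r.move_straight(tcp(.075,.022),max_speed=.03)
r.move_straight(tcp(.060,.1),max_speed=.12)
r.move_straight(tcp(-.05,.17),max_speed=.15)
r.sleep(.5)
p,d=r.read_camera("side");cv2.imwrite("pics/s3.png",p[:,:,::-1]);print(r.observe()["time_s"])
b=baskets(r,"side",d,[(O+X*.248)[:2],(O+X*.137)[:2]]);print("x",(b[:,0]-S0+.0029)/C,b)
E
```

```text
mid x [0.25118167] [[ 2.18098307e-01  9.23638310e-02 -5.26447618e-01  4.15232398e-02
   2.12300000e+03]]
[ 0.74689063 -0.43557998  0.83697325]
True 0.07783558550676625 -1.3628262798252615 19.075
False 0.1029133270372728
23.9583
x [0.25114729 0.13760609] [[ 2.18064115e-01  9.23735100e-02 -5.26667087e-01  4.19598604e-02
   2.12000000e+03]
 [ 1.05148236e-01  8.13917895e-02 -5.28137157e-01  3.66014940e-02
   1.11100000e+03]]
```

View pics/s3.png

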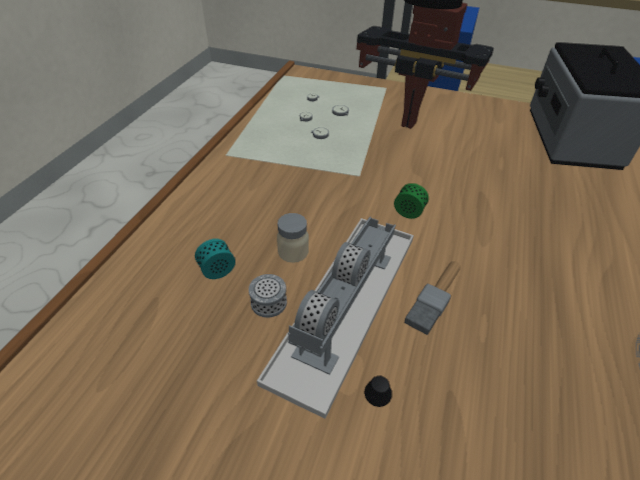

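Both baskets have settled: basket_mid at (318,315) between the top rib and the end stop, and basket_low at (352,264) on the uphill side of the middle rib. The bystanders haven't moved and the arm is clear of everything.

```bash
python3 -c "
from station import r
print(r.sign_off())"
```

```text
the job is handed in; nothing more can be done
None
```

The job is handed in after about 24 s: both baskets were pushed one place uphill and stayed there when let go, basket_mid between the top rib and the end stop and basket_low just uphill of the middle rib, with nothing else on the bench moved.

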